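Case up the spare bayonet socket and stack the cases

TASK

Take the brass bayonet socket off the sloping stand and lay it in the felt pocket of the open green case, flange down and socket mouth up, so that the flange drops fully home; then close that case with its loose lid, and last set the other, closed case on top of it with its four feet down in the corner recesses of the lid. Set each thing down under control rather than letting it fall, and leave the other goods on the counter where they are.

Things in the scene. Friction and masses are not known exactly. Their poses are not given: they have to be found in the camera images.
- socket: Brass bayonet socket to be packed, 0.45 kg: flange 60 (x) by 104 (y) by 8 mm with a round barrel, 32 mm across, 34 mm long, on one face. Origin: centre of the flange's flat back; z out of the barrel's mouth. At the start it leans on the stand, long side on the ledge, z 50 degrees from vertical towards the robot side, x up the slope. A half turn about z makes no difference.
- barrel_mid (a point): On the socket: middle of the barrel on its axis, 25 mm along z from the flange's back. Axes as the socket's.
- open_case: Open green case, 100 (x) by 142 (y) mm, rim 80 mm above the counter, walls 6 mm (inside 88 by 130 mm), on four 22 mm feet; 1.2 kg, loose. Origin on the counter under its centre, z up. Inside, a dark blue felt frame round an oblong pocket.
- pocket (a point): Centre of the pale floor of the pocket in the open case, 28 mm above the case's origin, axes as the case's. The pocket is 67 (x) by 111 (y) mm, 8 mm deep: 3.5 mm play all round the flange. The socket's origin belongs here.
- lid: Loose lid of the open case, 0.18 kg, right way up: pale plate 104 (x) by 146 (y) by 10 mm, under it a plug 81 by 123 mm, 6 mm deep, that goes inside the case walls (3.5 mm play). Origin: centre of the plug's underside; plate top 16 mm above it. Fully down, its origin is 74 mm above the case's. Dark recesses 24 mm square, 5 mm deep, in its corners at x +-36, y +-57 mm.
- lid_grip (a point): Middle of the brass grip bar on top of the loose lid: 50 mm long (x), 14 mm thick (y), 14 mm high. This point is 23 mm above the lid's origin.
- full_case: The other green case, same size, its lid fast on it (one piece), 0.7 kg; lid top 90 mm above the counter. Origin on the counter under its centre. Four square feet 16 by 16 mm, 22 mm high, at x +-36, y +-57 mm (4 mm play in the lid's recesses). Standing on the loose lid, its origin is 11 mm above the lid's origin.
- case_grip (a point): Middle of the brass grip bar on the closed case: 50 mm long (x), 14 mm thick (y), 14 mm high. This point is 97 mm above the case's origin.
- stand: Sloping dark oak stand fixed to the counter, 120 (x) by 130 (y) mm, 70 mm high. Origin on the counter under its centre, low front at -x. Felt slope at 50 degrees rising away from the robot, with a ledge 9 mm proud along its foot.
- corkscrew: Bystander: T-corkscrew lying on the counter, horn handle 125 mm along y, steel worm reaching 117 mm along +x, 23 mm high. Origin on the counter under the handle's middle.
- stopper: Bystander: red glass stopper standing on its head, 62 mm across, 66 mm high. Origin: centre of its underside.
- collar: Bystander: tin wine-bottle collar, an open flared ring 68 mm across, 36 mm high. Origin: centre of its underside.
- worm: Bystander: spare worm lying along its x, 124 mm long, 20 mm high, brass bayonet end at -x. Origin on the counter under its middle.
- wax_tin: Bystander: round red wax tin, 76 mm across, 30 mm high. Origin: centre of its underside.
- brush: Bystander: brush about 170 mm long lying along its x. Origin on the counter near its middle.

How it is judged:
By the outcome, as a careful person would: the job done as asked, in the order asked, and still so for the second after the job is handed in, with the robot touching nothing.
It also fails if it takes over 72 s, if anything falls off the work surface, if the arm or the gripper's body presses on something with over 40 N, if the wrist force passes 120 N, or if a joint passes its speed limit or range.

ROBOT

A 6-joint arm with a two-finger parallel gripper is mounted at the origin on the work surface. World frame = base frame: x ahead of the robot, y to its left, z up, the work surface at z = 0. Lengths are in mm, angles in rad, forces in N, time in s.
With the tool pointing down it reaches from about 350 to 850 mm from the base axis. Payload 8.1 kg.
Tool frame: the origin (TCP) lies midway between the tips of the shut fingers; the grasp point (between the pads) lies 19 mm behind it; z points along the fingers, y is the line along which they close (so a half turn about z gives the same grasp; the last joint's range is limited). The gripper opens to 85 mm and grips with 20 to 120 N. Pads are 22 mm wide; open, the fingers measure 114 mm over their backs; the gripper's body (76 mm by 85 mm) begins 54 mm behind the grasp point. The pads swing forward as they close: fully open they stand 13 mm farther back than shut.
Start: joints at [-1.395, 0.13, 1.488, -0, 1.523, -0.085], TCP at [154.732, -579.71, 231.292] pointing down, gripper open.
Joint ranges: [-2.96, 2.96], [-0.89, 2.26], [0.02, 2.5], [-1.34, 4.48], [0, 2.73], [-2.66, 2.66]. Speed limits (rad/s): [2.39, 2.39, 2.79, 3.14, 3.14, 3.14].

INTERFACE

Orientations are given as a rotation vector (axis times angle).
In Python, from bench import * gives the robot as it stands. Calls block until the motion is done:
- move_ptp(position, orientation): joint-space move of the TCP to a pose.
- line_to(position, rot=None, rate=150): straight line of the TCP; rot=None keeps the orientation; rate is the mean speed in mm/s.
- set_joints(angles): joint-space move.
- open_jaws() and close(f_grip=None): open the fingers fully, or close them until they stop; f_grip is the grip in N (None keeps the last).
- hold(seconds).
- ik(position, orientation): joint angles nearest the present ones, or None.
- capture(name): name is "side" or "top" or "wrist"; returns the picture (384x512x3 uint8, blue, green, red); there is no depth.
- camera_model(name): a dict with "mtx" (3x3 intrinsics, pixels), "k1" (the pictures are not rectified: a ray, as slopes to the right and down, at radius r is drawn at 1 + k1 r^2 times it, then the intrinsics apply), "R" (3x3) and "t" (3): a world point X has camera coordinates R X + t. Camera axes: x right, y down, z forward; pixel columns grow to the right and rows downward; lengths in mm; the calibration is good to about 2 mm. A picture is of the moment at which its call begins: read the wrist's pose just before it. camera_model takes no time and is no camera call; for the wrist camera it gives the pose at the moment of the call.
A pose or a line that the arm cannot do raises PlanningError and nothing moves.
- job_done(): hands the job in; it is judged then, once.
Readings, each from a call of its own:
- current_time(): time.
- current_joint_positions(): joint angles.
- current_qvel(): joint speeds.
- current_joint_torque(): joint torques, N m.
- current_ee_pos(): TCP position.
- current_orientation(): TCP orientation.
- current_wrist_force(): force on the tool from outside, world axes, zero at the start.
- current_torque(): the same for the moment, N m.
- current_opening(): finger opening in mm.
- current_grip_force(): force on a finger pad.
Only numpy, scipy, OpenCV 4.12 (cv2) and the standard library are available. Lean on these libraries where they do the work, as an engineer would, in place of code of your own. Each camera call takes 0.05 s, during which the arm holds its last target. There are 200 camera calls.

## Working session

There is one attempt and no reset: what is moved stays moved. The work goes in short steps, each a Python script; the robot and the scene stay as the last script left them, time stands still between calls to the robot, and variables do not carry over. Pictures are saved under pics/ and viewed, at most 10 in all, crops included, and the job is handed in when it is done.

```bash
mkdir -p pics; ls
python3 - <<'E'
from bench import *
import cv2
for n in ("top","side"):
    cv2.imwrite(f"pics/{n}0.png",capture(n)); m=camera_model(n); print(n,m)
print(current_time(), current_orientation())
E
```

```text
pics
top {'mtx': array([[498.39850815,   0.        , 256.82762807],
       [  0.        , 498.39850815, 193.7905421 ],
       [  0.        ,   0.        ,   1.        ]]), 'k1': -0.22209958200305832, 'R': array([[ 0.01822654, -0.99979367,  0.00896756],
       [-0.98607003, -0.019458  , -0.16518864],
       [ 0.16532904, -0.00583182, -0.98622122]]), 't': array([ -11.97868188,  566.42485539, 1204.06241582])}
side {'mtx': array([[425.57430713,   0.        , 243.95044676],
       [  0.        , 425.57430713, 179.76209201],
       [  0.        ,   0.        ,   1.        ]]), 'k1': 0.0524688965100673, 'R': array([[-0.98202464, -0.18839024, -0.01169249],
       [-0.10085369,  0.57606621, -0.81115736],
       [ 0.15954978, -0.79539729, -0.58471106]]), 't': array([ 525.3128054 ,  132.26829087, 1286.8653139 ])}
0.1 [-3.11329047e+00 -4.08283281e-01  1.24577282e-04]
```

View pics/top0.png

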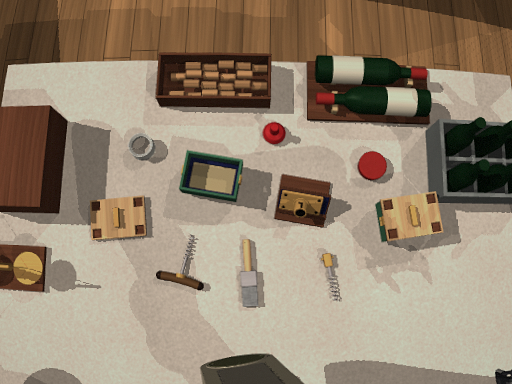

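View pics/side0.png

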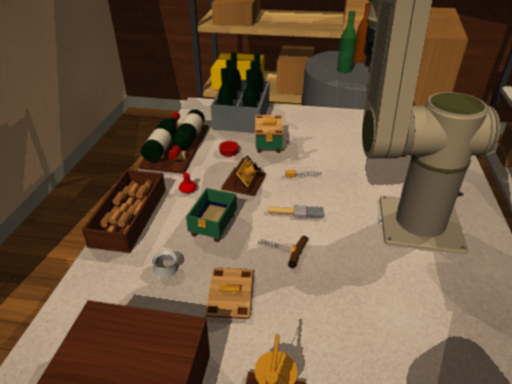

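The top picture shows the loose lid at about (118,217), the open case at (212,175), the stand with the socket at (303,200) and the full case at (412,217). The bystanders lie between and around them. I'll take an enlarged mosaic and a first measurement.

```bash
cat > hp.py <<'E'
from bench import *
import cv2, numpy as np
from scipy.spatial.transform import Rotation as Ro
def ray(m,px):
    p=np.atleast_2d(np.float64(px)); d=(p-m["mtx"][:2,2])/np.diag(m["mtx"])[:2]
    s=d.copy()
    for _ in range(20): s=d/(1+m["k1"]*(s**2).sum(1,keepdims=True))
    R=np.array(m["R"]); return -R.T@m["t"], np.c_[s,np.ones(len(s))]@R
def onplane(m,px,z):
    c,d=ray(m,px); return c+d*((z-c[2])/d[:,2:3])
def proj(m,X):
    c=np.atleast_2d(X)@np.array(m["R"]).T+m["t"]; s=c[:,:2]/c[:,2:]
    s=s*(1+m["k1"]*(s**2).sum(1,keepdims=True)); return s*np.diag(m["mtx"])[:2]+m["mtx"][:2,2]
def tri(m1,p1,m2,p2):
    c1,d1=ray(m1,p1); c2,d2=ray(m2,p2); d1=d1[0];d2=d2[0]
    A=np.c_[d1,-d2]; k=np.linalg.lstsq(A,c2-c1,rcond=None)[0]
    a,b=c1+k[0]*d1,c2+k[1]*d2; return (a+b)/2, np.linalg.norm(a-b)
E
python3 - <<'E'
from hp import *
t=cv2.imread("pics/top0.png"); m=camera_model("top")
cr=[(80,180),(172,140),(263,165),(370,180)]
tiles=[cv2.resize(t[y:y+66,x:x+80],None,fx=5,fy=4.5,interpolation=cv2.INTER_CUBIC) for x,y in cr]
cv2.imwrite("pics/mos.png",np.vstack([np.hstack(tiles[:2]),np.hstack(tiles[2:])]))
hsv=cv2.cvtColor(t,cv2.COLOR_BGR2HSV)
for n,(x,y),lo,hi,z in (("lidplate",(80,180),(8,40,150),(25,150,255),16),("fullplate",(370,180),(8,40,150),(25,150,255),90),("green",(172,140),(65,100,40),(95,255,255),80)):
    k=cv2.inRange(hsv[y:y+66,x:x+80],lo,hi); k=cv2.morphologyEx(k,cv2.MORPH_CLOSE,np.ones((3,3)))
    c=max(cv2.findContours(k,0,2)[0],key=cv2.contourArea)
    b=cv2.boxPoints(cv2.minAreaRect(c))+[x,y]; P=onplane(m,b,z)
    print(n,b.round(1).tolist(),P.mean(0).round(1),np.linalg.norm(np.diff(P,axis=0),axis=1).round(1),P[:,:2].round(0).tolist())
E
```

```text
lidplate [[80.0, 180.0], [159.0, 180.0], [159.0, 245.0], [80.0, 245.0]] [516.1 356.4  16. ] [215.1 169.1 210.8] [[600.0, 469.0], [603.0, 254.0], [434.0, 246.0], [427.0, 457.0]]
fullplate [[370.0, 180.0], [442.0, 180.0], [442.0, 245.0], [370.0, 245.0]] [ 520.6 -371.8   90. ] [188.5 164.2 184.7] [[599.0, -280.0], [604.0, -468.0], [440.0, -462.0], [439.0, -277.0]]
green [[179.2, 189.3], [186.4, 150.1], [242.7, 160.3], [235.5, 199.6]] [606.7 113.2  80. ] [100.5 143.1  99.7] [[568.0, 190.0], [668.0, 177.0], [644.0, 36.0], [546.0, 51.0]]
```

View pics/mos.png

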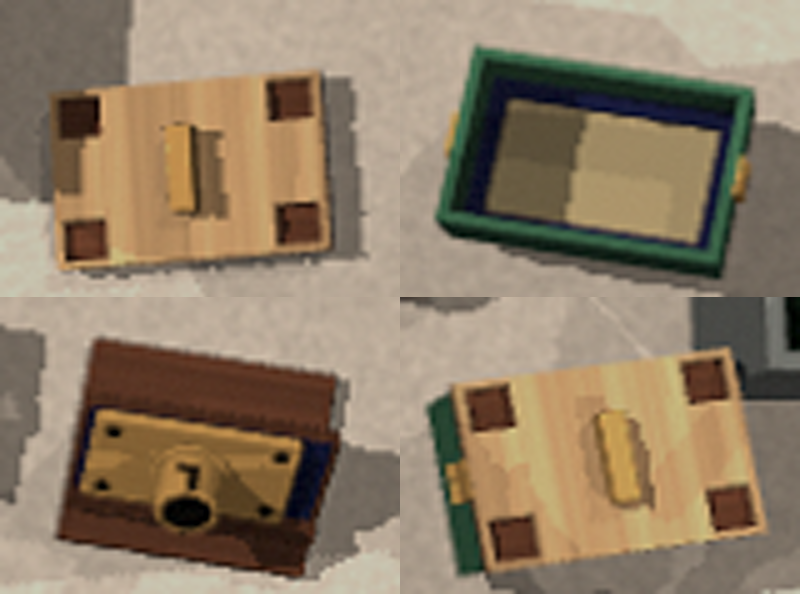

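The mosaic shows the lid corners at tile (55,92), (320,72), (330,250) and (60,268). The full case's plate corners are at tile (52,91), (332,53), (366,235) and (90,273). The green rim reads 100×143 mm, which matches its given size. The socket leans with its barrel facing the robot. Next I'll get coarse poses from these, then a wrist view of the case and stand.

```bash
cat >> hp.py <<'E'
def down(yaw): return (Ro.from_euler("z",yaw)*Ro.from_euler("x",np.pi)).as_rotvec()
def rectpose(P):
    """4 points in order TL,TR,BR,BL as in top view -> centre, yaw (x axis = away), sizes x,y"""
    P=np.asarray(P)[:,:2]; ax=(P[0]-P[3]+P[1]-P[2])/2; ay=(P[0]-P[1]+P[3]-P[2])/2
    v=ax/np.linalg.norm(ax)*1+np.array([ay[1],-ay[0]])/np.linalg.norm(ay)
    return P.mean(0).round(1),np.arctan2(v[1],v[0]).round(4),np.linalg.norm(ax).round(1),np.linalg.norm(ay).round(1)
E
python3 - <<'E'
from hp import *
m=camera_model("top")
def T(p,o): return (np.array(p)+.5)/[5,4.5]-.5+o
print("lid",rectpose(onplane(m,T([(55,92),(320,72),(330,250),(60,268)],(80,180)),16)))
print("full",rectpose(onplane(m,T([(52,91),(332,53),(366,235),(90,273)],(370,180)),90)))
print("open",rectpose(onplane(m,T([(75,46),(355,90),(320,277),(37,222)],(172,140)),80)))
print("standtop",onplane(m,T([(97,43),(335,80)],(263,165)),70).round(0).tolist(),"foot",onplane(m,T([(58,242),(302,280)],(263,165)),10).round(0).tolist())
print("mouth",onplane(m,T([(185,212)],(263,165)),60).round(0))
w=camera_model("wrist"); c=-w["R"].T@w["t"]; R=Ro.from_rotvec(current_orientation()).as_matrix()
print("cam in tool",(R.T@(c-current_ee_pos())).round(1),"axes in tool\n",(R.T@w["R"].T).round(3),w["mtx"][0],w["k1"])
q=[535,30,380]
print(ik(q,down(-.15)))
move_ptp(q,down(-.15)); hold(.3)
import pickle; w=camera_model("wrist"); im=capture("wrist"); pickle.dump(w,open("w1.pkl","wb")); cv2.imwrite("pics/w1.png",im); print(current_time())
print(proj(w,[[607,113,80],[590,-90,40]]))
E
```

```text
lid (array([502.5, 358.9]), np.float64(0.1), np.float64(103.2), np.float64(143.9))
full (array([ 512. , -385.2]), np.float64(0.1567), np.float64(101.8), np.float64(146.9))
open (array([606.5, 113.1]), np.float64(-0.1593), np.float64(102.8), np.float64(142.4))
standtop [[613.0, -63.0, 70.0], [595.0, -182.0, 70.0]] foot [[510.0, -47.0, 10.0], [490.0, -173.0, 10.0]]
mouth [[ 521. -108.   60.]]
cam in tool [  74.8   -0.3 -141.7] axes in tool
 [[-0.002 -0.955 -0.296]
 [ 1.    -0.001 -0.001]
 [ 0.    -0.296  0.955]] [325.9649259    0.         255.58864394] 0.015677235135900244
[-0.03968072 -0.05525164  1.41054503  0.          1.78629926  1.68111561]
3.05
[[184.37634694 101.24114753]
 [333.77594492  89.86244164]]
```

View pics/w1.png

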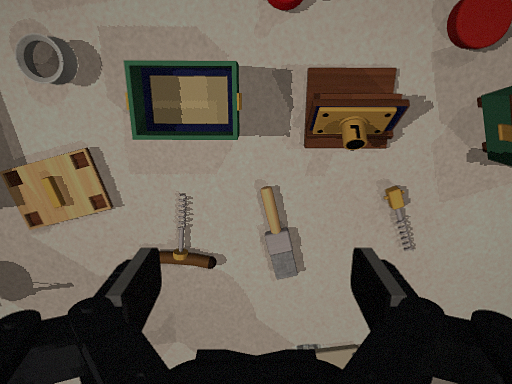

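The wrist view shows the open case with rim corners near (125,62), (239,62), (238,138) and (133,139). The socket flange is at about (355,120), with its barrel mouth at (353,142). Next I'll take closer views of both.

Run:
```python
from hp import *
import pickle
y=-.158; ims=[]
for n,q in (("c",[575,118,215]),("s",[525,-108,190])):
    move_ptp(q,down(y)); hold(.3); w=camera_model("wrist"); im=capture("wrist")
    pickle.dump(w,open(n+".pkl","wb")); cv2.imwrite(f"pics/{n}.png",im); ims.append(im)
w=camera_model("wrist"); print(current_time(),proj(w,[[521,-108,60],[545,-110,45]]))
cv2.imwrite("pics/cs.png",np.hstack([cv2.resize(i[:260],(400,300//1)) if 0 else i[:300,56:456] for i in ims]))
```

```text
5.4583 [[257.47268625 183.58939587]
 [255.40356989 152.97083114]]
```

View pics/cs.png

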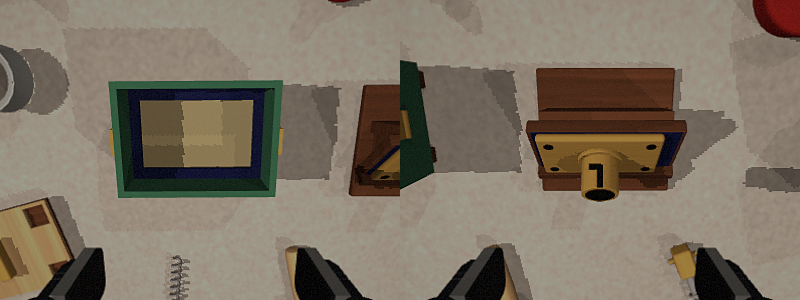

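The left half shows the open case: rim about (110,82) to (283,196), pocket floor about (141,100) to (253,167). The right half shows the flange's top edge near (537,135) to (674,136) and the barrel mouth near (600,194). I'll measure the case with masks and enlarge the socket.

Run:
```python
from hp import *
import pickle
w=pickle.load(open("c.pkl","rb")); im=cv2.imread("pics/c.png"); hsv=cv2.cvtColor(im,cv2.COLOR_BGR2HSV)
def order(b):
    b=b[np.argsort(b[:,1])]; t=b[:2][np.argsort(b[:2,0])]; d=b[2:][np.argsort(b[2:,0])]; return np.array([t[0],t[1],d[1],d[0]])
# pocket floor: not blue, not green, inside case; sides fitted as lines
roi=np.zeros(im.shape[:2],np.uint8); roi[92:176,190:315]=255
def quad(k):
    c=max(cv2.findContours(k,0,cv2.CHAIN_APPROX_NONE)[0],key=cv2.contourArea); h=cv2.convexHull(c)
    P=c[:,0].astype(np.float32); x,y,W,H=cv2.boundingRect(c); L=[]
    for s in range(4):
        t={0:(abs(P[:,1]-y)<6)&(abs(P[:,0]-x-W/2)<W*.38),1:(abs(P[:,0]-x-W)<10)&(abs(P[:,1]-y-H/2)<H*.35),2:(abs(P[:,1]-y-H)<6)&(abs(P[:,0]-x-W/2)<W*.38),3:(abs(P[:,0]-x)<10)&(abs(P[:,1]-y-H/2)<H*.35)}[s]
        v=cv2.fitLine(P[t],cv2.DIST_HUBER,0,.01,.01).ravel(); L.append(np.cross([v[2],v[3],1],[v[2]+v[0],v[3]+v[1],1]))
    q=[np.cross(L[i-1],L[i]) for i in range(4)]; return np.array([p[:2]/p[2] for p in q])
k=cv2.bitwise_and(cv2.inRange(hsv,(15,40,40),(35,160,255)),roi); k=cv2.morphologyEx(k,cv2.MORPH_CLOSE,np.ones((5,5)))
q=quad(k); print("pocket",q.round(1).tolist(),rectpose(onplane(w,q,28)))
k=cv2.inRange(hsv,(60,80,40),(95,255,255)); k[:,:150]=0;k[:,350:]=0; q=quad(k); print("rim",q.round(1).tolist(),rectpose(onplane(w,q,80)))
s=cv2.imread("pics/s.png")[120:210,180:345]; cv2.imwrite("pics/sz.png",cv2.resize(s,None,fx=4.8,fy=4.8,interpolation=cv2.INTER_CUBIC))
```

```text
pocket [[195.8, 100.0], [308.8, 100.0], [305.4, 166.0], [199.5, 166.0]] (array([607.3, 116. ]), np.float64(-0.1606), np.float64(66.0), np.float64(110.2))
rim [[164.5, 81.0], [337.6, 81.0], [330.1, 196.0], [174.5, 196.0]] (array([607.7, 115.9]), np.float64(-0.1567), np.float64(98.0), np.float64(140.0))
```

View pics/sz.png

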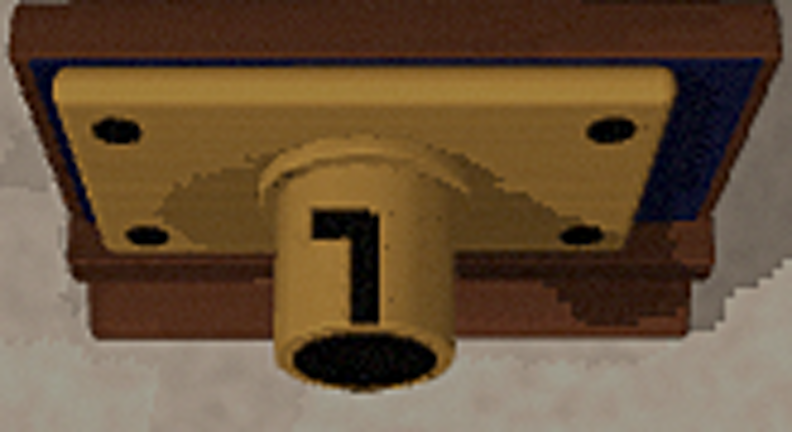

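```bash
cat > fit.py <<'E'
from hp import *
import pickle
from scipy.optimize import least_squares
w=pickle.load(open("s.pkl","rb")); top=camera_model("top")
O=np.float64([[30,52,0],[30,-52,0],[30,52,8],[30,-52,8],[-30,52,8],[-30,-52,8],[0,0,42]])
uv=(np.float64([[55,68],[675,68],[60,103],[667,103],[106,252],[625,251],[365,361]])+.5)/4.8-.5+[180,120]
def Rs(y,tilt=np.deg2rad(50)): return Ro.from_euler("z",y)*Ro.from_euler("y",-tilt)
def X(p,tilt=np.deg2rad(50)): return Rs(p[3],tilt).apply(O)+p[:3]
f=lambda p:(proj(w,X(p))-uv).ravel()
r=least_squares(f,[545,-110,40,-.158]); p=r.x
print(p.round(3),r.fun.reshape(-1,2).round(2).tolist())
g=lambda q:(proj(w,X(q,q[4]))-uv).ravel()
r2=least_squares(g,[*p,.87]); print(r2.x.round(3),np.rad2deg(r2.x[4]))
print("top pred",(proj(top,X(p)[[2,3,4,5,6]])).round(1).tolist())
tt=(np.float64([[98,111],[300,143],[80,195],[292,225],[185,212]])+.5)/[5,4.5]-.5+[263,165]; print("top seen",tt.round(1).tolist())
for a,b in ((6,4),(2,0),(3,1)): print("tri",[v.round(1) for v in tri(w,uv[a],top,tt[b])], X(p)[a].round(1))
E
python3 fit.py
python3 - <<'E'
from hp import *
p=np.array([0,0,0])
E
```

```text
[ 5.45953e+02 -1.10102e+02  4.03040e+01 -1.57000e-01] [[0.87, -0.94], [-1.07, -1.07], [-0.9, 0.23], [1.34, 0.11], [0.78, 1.33], [-1.02, 1.44], [-0.04, -0.67]]
[ 5.46536e+02 -1.10194e+02  4.09150e+01 -1.57000e-01  9.04000e-01] 51.804649785968174
top pred [[281.0, 192.6], [322.4, 199.9], [277.5, 210.3], [317.5, 217.4], [298.7, 214.3]]
top seen [[282.2, 189.3], [322.6, 196.4], [278.6, 207.9], [321.0, 214.6], [299.6, 211.7]]
tri [array([ 518.5, -105.8,   82.5]), np.float64(0.0)] [ 514.2 -105.1   67.3]
tri [array([570.8, -64.1,  87.2]), np.float64(4.1)] [567.1 -60.8  68.4]
tri [array([ 555.6, -159.6,   92.7]), np.float64(2.3)] [ 550.8 -163.5   68.4]
```

The two views agree within about 2 mm once the flange's back edge is accounted for, and heights fit the stand (flange top at 68 mm against 70). Any error left in the hand can be corrected by eye over the pocket, so I'll grasp now.

Run:
```python
from hp import *
p=np.array([546.2,-110.1,40.5]); yaw=-.157
S=Ro.from_euler("z",yaw)*Ro.from_euler("y",-np.deg2rad(50)); n=S.apply([0,0,1]); o=(S*Ro.from_euler("x",np.pi)).as_rotvec()
print(n,ik(p+n*100,o))
move_ptp(p+n*100,o); print(current_time(),current_ee_pos())
line_to(p+n*11,rate=120); print("force",current_wrist_force().round(1))
close(60); hold(.2); print("open",current_opening(),current_grip_force(),current_wrist_force().round(1),current_ee_pos())
line_to(p+n*45+[0,0,10],rate=120); line_to(p+n*45+[0,0,150],rate=200)
print("open",current_opening(),current_grip_force(),current_wrist_force().round(1))
move_ptp([605,114,180],down(yaw)); hold(.2)
print(current_time(),current_opening(),current_wrist_force().round(1),current_torque().round(2))
cv2.imwrite("pics/h0.png",capture("wrist"))
```

```text
[-0.75662271  0.1197755   0.64278761] NoneTraceback (most recent call last):
  File "<stdin>", line 5, in <module>
bench.PlanningError: the arm cannot take that pose within its joint ranges
```

Run:
```python
from hp import *
p=np.array([546.2,-110.1,40.5]); yaw=-.157
n=(Ro.from_euler("z",yaw)*Ro.from_euler("y",-np.deg2rad(50))).apply([0,0,1])
for flip in (0,np.pi):
  for t in (30,35,40,45,50):
    o=(Ro.from_euler("z",yaw)*Ro.from_euler("y",-np.deg2rad(t))*Ro.from_euler("x",np.pi)*Ro.from_euler("z",flip)).as_rotvec()
    print(flip>0,t,[(lambda q: None if q is None else np.round(q,2).tolist())(ik(p+n*d+[0,0,h],o)) for d,h in((11,0),(60,0),(60,60),(60,120))])
```

```text
False 30 [[-0.36, -0.27, 2.32, 0.18, 0.58, 1.24], [-0.38, -0.49, 2.41, 0.17, 0.71, 1.24], [-0.38, -0.59, 2.36, 0.15, 0.86, 1.28], [-0.38, -0.65, 2.28, 0.13, 1.0, 1.3]]
False 35 [[-0.38, -0.33, 2.4, 0.27, 0.48, 1.15], [-0.4, -0.57, 2.5, 0.24, 0.63, 1.17], [-0.4, -0.68, 2.45, 0.2, 0.79, 1.23], [-0.4, -0.75, 2.37, 0.18, 0.93, 1.26]]
False 40 [[-0.39, -0.37, 2.48, 0.42, 0.38, 1.0], None, None, [-0.43, -0.85, 2.46, 0.23, 0.87, 1.21]]
False 45 [None, None, None, None]
False 50 [None, None, None, None]
True 30 [[-0.36, -0.27, 2.32, 0.18, 0.58, -1.9], [-0.38, -0.49, 2.41, 0.17, 0.71, -1.9], [-0.38, -0.59, 2.36, 0.15, 0.86, -1.87], [-0.38, -0.65, 2.28, 0.13, 1.0, -1.84]]
True 35 [[-0.38, -0.33, 2.4, 0.27, 0.48, -1.99], [-0.4, -0.57, 2.5, 0.24, 0.63, -1.97], [-0.4, -0.68, 2.45, 0.2, 0.79, -1.92], [-0.4, -0.75, 2.37, 0.18, 0.93, -1.88]]
True 40 [[-0.39, -0.37, 2.48, 0.42, 0.38, -2.14], None, None, [-0.43, -0.85, 2.46, 0.23, 0.87, -1.93]]
True 45 [None, None, None, None]
True 50 [None, None, None, None]
```

The wrist can't take the full 50° tilt. Pads closing along y leave tilt about that line free, so I'll grasp at 35° and place with the tool leaning 15° the other way.

```bash
cat >> hp.py <<'E'
def ori(yaw,t): return Ro.from_euler("z",yaw)*Ro.from_euler("y",-np.deg2rad(t))*Ro.from_euler("x",np.pi)
G=31.; T0=35.
def sock_tcp(o,yaw,tilt):
    """TCP pose (pos,rotvec) for socket origin o, socket z tilted by tilt deg towards robot"""
    n=(Ro.from_euler("z",yaw)*Ro.from_euler("y",-np.deg2rad(tilt))).apply([0,0,1]); R=ori(yaw,T0-50+tilt)
    return np.asarray(o)+n*G+R.apply([0,0,19]),R.as_rotvec()
E
python3 - <<'E'
from hp import *
p=np.array([546.2,-110.1,40.5]); yaw=-.157
n=(Ro.from_euler("z",yaw)*Ro.from_euler("y",-np.deg2rad(50))).apply([0,0,1])
g,o=sock_tcp(p,yaw,50); c=sock_tcp([606,115,120],yaw,0)
for q in ((g+n*25+[0,0,70],o),(g,o),c,sock_tcp([606,115,28],yaw,0)): assert ik(*q) is not None,q
move_ptp(g+n*25+[0,0,70],o)
line_to(g,rate=120); print("force",current_wrist_force().round(1))
close(60); hold(.2); print("open",current_opening(),current_grip_force(),current_wrist_force().round(1),current_ee_pos()-g)
line_to(g+n*12+[0,0,8],rate=60); line_to(g+n*25+[0,0,110],rate=150)
print("open",current_opening(),current_grip_force(),current_wrist_force().round(1))
move_ptp(*c); hold(.2)
print(current_time(),current_opening(),current_wrist_force().round(1))
import pickle; pickle.dump(camera_model("wrist"),open("h0.pkl","wb"))
a=capture("wrist"); b=capture("side"); t=capture("top"); cv2.imwrite("pics/h0w.png",a)
r=lambda i:cv2.resize(i,(400,300),interpolation=cv2.INTER_CUBIC)
cv2.imwrite("pics/h0.png",np.vstack([np.hstack([r(a),r(b[120:270,130:330])]),np.hstack([r(t[110:230,140:300]),r(a[:288,64:448])])]))
E
```

```text
force [ 0.4  0.7 -0.2]
open 30.598699953618752 57.78651237487793 [-11.9   2.1  10.8] [ 0.14864192 -0.1391512   0.69286203]
open 30.75092473011524 59.611265659332275 [-1.3  0.2 -4. ]
10.7333 30.5674650396253 [ 0.3 -1.1 -4.3]
```

View pics/h0.png

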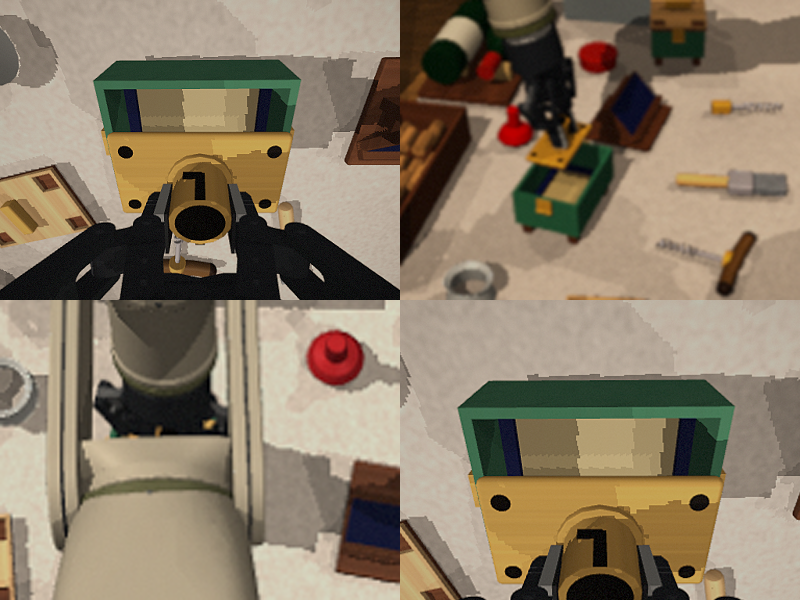

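The socket is held square, with the flange below the pads and its front edge at about (129..375,166) in the wrist picture. The rim's inner +x edge is near row 113. Next I'll measure the flange in the hand against the case in this same picture.

```bash
cat > inhand.py <<'E'
from hp import *
def meas(im,w,zb,zcase=80):
    """flange (bottom at zb) and case +x rim from one wrist picture"""
    hsv=cv2.cvtColor(im,cv2.COLOR_BGR2HSV)
    k=cv2.inRange(hsv,(15,130,70),(28,255,255)); k=cv2.morphologyEx(k,cv2.MORPH_OPEN,np.ones((3,3)))
    n,lab,st,_=cv2.connectedComponentsWithStats(k); i=1+np.argmax(st[1:,4]); k=lab==i
    x,y,W,H=st[i][:4]
    cols=np.arange(x+25,x+W-25,3); top=np.array([[c,np.argmax(k[:,c])-.5] for c in cols])
    rows=np.arange(y+18,y+60,2); L=np.array([[np.argmax(k[r])-.5,r] for r in rows]); R=np.array([[511-np.argmax(k[r][::-1])+.5,r] for r in rows])
    T=onplane(w,top,zb)[:,:2]; Lw=onplane(w,L,zb+8)[:,:2]; Rw=onplane(w,R,zb+8)[:,:2]
    med=lambda P,a:P[abs(P@a-np.median(P@a))<1.5]
    fl=lambda P:cv2.fitLine(np.float32(P),cv2.DIST_HUBER,0,.01,.01).ravel()
    lt,ll,lr=fl(T),fl(Lw),fl(Rw)
    yaw=[np.arctan2(-v[0]*np.sign(v[1]),abs(v[1])) for v in (lt,)]+[np.arctan2(v[1]*np.sign(v[0]),abs(v[0])) for v in (ll,lr)]
    a=yaw[0]; ex=np.array([np.cos(a),np.sin(a)]); ey=np.array([-ex[1],ex[0]])
    yL,yR=np.median(Lw@ey),np.median(Rw@ey); xT=np.median(T@ex)
    c=ex*(xT-30)+ey*(yL+yR)/2
    g=cv2.inRange(hsv,(60,60,30),(95,255,255)); xs=[]
    for cc in range(x+40,x+W-40,4):
        r=np.where(g[:y-3,cc]>0)[0]
        if len(r): xs.append([cc,r.max()+.5])
    rim=onplane(w,xs,zcase)[:,:2]
    lg=fl(rim); yr=np.arctan2(-lg[0]*np.sign(lg[1]),abs(lg[1]))
    return dict(centre=c.round(1),yaws=np.round(yaw,3),width=round(yL-yR,1),rim_minus_edge=round(np.median(rim@ex)-xT,1),rimyaw=round(float(yr),3),bbox=(x,y,W,H),rimrow=np.median(np.array(xs)[:,1]))
E
python3 - <<'E'
from inhand import *; import pickle
print(meas(cv2.imread("pics/h0w.png"),pickle.load(open("h0.pkl","rb")),120.))
E
```

```text
{'centre': array([609.2, 114. ]), 'yaws': array([-0.159, -0.024, -0.163], dtype=float32), 'width': np.float64(103.6), 'rim_minus_edge': np.float64(12.1), 'rimyaw': -0.152, 'bbox': (np.int32(130), np.int32(165), np.int32(246), np.int32(148)), 'rimrow': np.float64(113.5)}
```

Flange width reads 103.6 mm (true 104), so the height assumption holds. The flange has to shift by about (-1.8, +2.0) mm. I'll lower it to just above the rim and measure again.

Run:
```python
from inhand import *; import pickle
yaw=-.158; cmd=np.array([604.2,117,86.])
t,o=sock_tcp(cmd,yaw,0); line_to(t,o,rate=80); hold(.3)
w=camera_model("wrist"); im=capture("wrist"); pickle.dump(w,open("h1.pkl","wb")); cv2.imwrite("pics/h1.png",im)
print(meas(im,w,86.),current_time())
# row profile: sides at a few rows (flange and pocket)
hsv=cv2.cvtColor(im,cv2.COLOR_BGR2HSV); k=cv2.inRange(hsv,(15,130,70),(28,255,255))
for r in range(130,220,10): s=np.where(k[r])[0]; print(r,(s.min(),s.max()) if len(s) else None,end="; ")
cv2.imwrite("pics/h1z.png",cv2.resize(im[40:290,60:440],None,fx=2.1,fy=2.1))
```

```text
{'centre': array([607.8, 116.7]), 'yaws': array([-0.159, -0.147, -0.156], dtype=float32), 'width': np.float64(103.7), 'rim_minus_edge': np.float64(14.0), 'rimyaw': -0.159, 'bbox': (np.int32(137), np.int32(169), np.int32(238), np.int32(144)), 'rimrow': np.float64(134.5)} 11.8083
130 None; 140 None; 150 None; 160 None; 170 (np.int64(141), np.int64(371)); 180 (np.int64(137), np.int64(374)); 190 (np.int64(139), np.int64(372)); 200 (np.int64(112), np.int64(402)); 210 (np.int64(115), np.int64(399));
```

View pics/h1z.png

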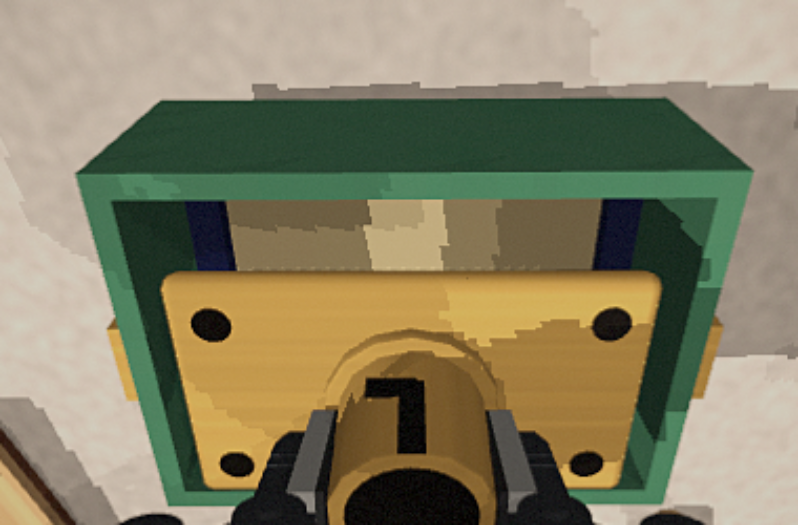

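The flange hovers inside the rim. The x gap is 14.0 mm as wanted, and it sits about 0.7 mm too far to +y. I'll correct that and lower it under force watch.

Run:
```python
from hp import *
yaw=-.158; c=np.array([604.2,116.3,50.])
def go(z,rate): t,o=sock_tcp([c[0],c[1],z],yaw,0); line_to(t,o,rate=rate)
go(86,40); go(42,60); hold(.15); f0=current_wrist_force(); print(f0.round(1))
z=42
while z>24:
    z-=1; go(z,25); f=current_wrist_force()-f0
    print(z,f.round(1).tolist(),current_ee_pos()[2].round(2))
    if f[2]>5 or np.hypot(*f[:2])>8: break
print(current_time(),current_torque().round(2))
```

```text
[ 0.3  0.2 -4. ]
41 [0.6, -0.3, -0.5] 53.69
40 [-0.1, -0.0, 0.3] 52.49
39 [-0.9, -0.9, -0.4] 51.52
38 [-1.0, 0.1, 0.5] 50.53
37 [-0.6, -0.1, 0.6] 49.53
36 [-1.0, 0.0, 0.7] 48.54
35 [0.9, -0.2, 0.8] 47.53
34 [-0.3, 0.2, 0.1] 46.53
33 [0.6, -0.5, 0.6] 45.54
32 [-0.6, -0.1, 0.7] 44.54
31 [0.0, -1.7, 0.1] 43.54
30 [-0.3, -0.5, -0.4] 42.54
29 [-0.3, -0.4, 0.3] 41.55
28 [-0.4, 0.7, 0.4] 40.52
27 [-0.4, 0.2, 0.9] 39.54
26 [-0.8, -0.2, -0.1] 38.5
25 [-4.4, 0.1, 6.8] 38.29
17.3417 [-0.26  0.38  0.01]
```

Contact comes at commanded 25.5, well below the felt top (36), so the flange is home. I'll release, back off, and check with the wrist camera.

Run:
```python
from hp import *
import pickle
open_jaws(); p=current_ee_pos(); R=Ro.from_rotvec(current_orientation())
print(current_wrist_force().round(1))
line_to(p-R.apply([0,0,60]),rate=120)
move_ptp([575,118,215],down(-.158)); hold(.2); w=camera_model("wrist"); im=capture("wrist"); pickle.dump(w,open("c2.pkl","wb")); cv2.imwrite("pics/c2.png",im)
hsv=cv2.cvtColor(im,cv2.COLOR_BGR2HSV); k=cv2.inRange(hsv,(15,130,60),(28,255,255)); k[:,:185]=0;k[:,320:]=0;k[:85]=0;k[200:]=0
ys,xs=np.where(k); print(xs.min(),xs.max(),ys.min(),ys.max())
for r in (105,115,160): s=np.where(k[r])[0]; e=onplane(w,[[s.min()-.5,r],[s.max()+.5,r]],36); print(r,np.linalg.norm(e[0]-e[1]).round(1),e.mean(0).round(1))
for z in(28,36): e=onplane(w,[[215,ys.min()-.5],[215,ys.max()+.5]],z); print(z,np.linalg.norm(e[0]-e[1]).round(1),e.mean(0).round(1))
lid=np.array([502.5,358.9]); yl=.1; x=np.array([np.cos(yl),np.sin(yl)])
move_ptp([*(lid-35*x),170],down(yl)); hold(.2); w=camera_model("wrist"); l=capture("wrist"); pickle.dump(w,open("l.pkl","wb")); cv2.imwrite("pics/l.png",l)
print(current_time(),proj(w,[[*lid,16]]))
cv2.imwrite("pics/cl.png",np.hstack([cv2.resize(im[60:210,160:360],(400,300)),l[:300,56:456]]))
```

```text
[-0.5  0.7  0. ]
197 307 98 159
105 101.9 [633.1 112.   36. ]
115 102.8 [624.1 113.5  36. ]Traceback (most recent call last):
  File "<stdin>", line 9, in <module>
    return umr_minimum(a, axis, None, out, keepdims, initial, where)
ValueError: zero-size array to reduction operation minimum which has no identity
```

Run:
```python
from hp import *
import pickle
im=cv2.imread("pics/c2.png"); w=pickle.load(open("c2.pkl","rb"))
for z in(28,36): e=onplane(w,[[215,97.5],[215,159.5]],z); print(z,np.linalg.norm(e[0]-e[1]).round(1),e.mean(0).round(1))
lid=np.array([502.5,358.9]); yl=.1; x=np.array([np.cos(yl),np.sin(yl)])
move_ptp([*(lid-35*x),170],down(yl)); hold(.2); w=camera_model("wrist"); l=capture("wrist"); pickle.dump(w,open("l.pkl","wb")); cv2.imwrite("pics/l.png",l)
print(current_time(),proj(w,[[*lid,16]]))
cv2.imwrite("pics/cl.png",np.hstack([cv2.resize(im[60:210,160:360],(400,300)),l[:300,56:456]]))
```

```text
28 60.7 [615.5 151.7  28. ]
36 59.2 [616.3 150.5  36. ]
20.7 [[254.5931671  135.73985063]]
```

View pics/cl.png

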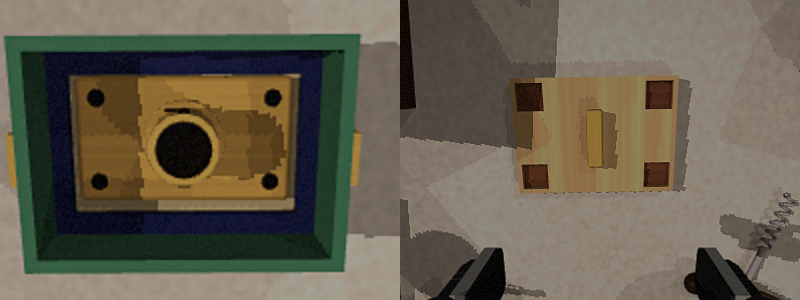

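Left: the socket sits flat in the pocket, mouth up, with a pale margin all round. Right: the lid is square in view, with corners about (511,78), (678,76), (676,192) and (520,191), and the bar spans (588..602, 110..167).

Run:
```python
from hp import *
import pickle
l=cv2.imread("pics/l.png"); w=pickle.load(open("l.pkl","rb")); hsv=cv2.cvtColor(l,cv2.COLOR_BGR2HSV)
q=np.float64([[511,78],[678,76],[676,192],[520,191]])-[344,0]
print("plate z16",rectpose(onplane(w,q,16)))
k=cv2.inRange(hsv,(15,125,90),(28,255,255)); k[:90]=0;k[185:]=0;k[:,:225]=0;k[:,275:]=0
ys,xs=np.where(k); print(len(xs),xs.min(),xs.max(),ys.min(),ys.max(),np.median(hsv[140,246:256],axis=0),np.median(hsv[140,225:238],axis=0))
b=np.array([[xs.min()-.5,ys.min()-.5],[xs.max()+.5,ys.min()-.5],[xs.max()+.5,ys.max()+.5],[xs.min()-.5,ys.max()+.5]])
print("bar z30",rectpose(onplane(w,b,30)))
# recess dark mask centroids
k=cv2.inRange(hsv,(0,60,20),(15,255,110)); k[:70]=0;k[200:]=0;k[:,:160]=0;k[:,345:]=0
n,lab,st,ce=cv2.connectedComponentsWithStats(k)
for i in range(1,n):
    if st[i,4]>200: print(st[i],ce[i].round(1),onplane(w,ce[i],13).round(1))
```

```text
plate z16 (array([500.9, 360.8]), np.float64(0.1115), np.float64(102.9), np.float64(145.8))
3245 225 274 90 184 [ 20.  167.5 142. ] [ 16. 128. 141.]
bar z30 (array([501.1, 363.1]), np.float64(0.0933), np.float64(81.8), np.float64(43.2))
[165  77  35  44 827] [183.8  97.4] [[529.6 424.2  13. ]]
[302  80  28  29 741] [314.9  94.2] [[543.3 309.6  13. ]]
[300 162  26  25 594] [312.  173.7] [[471.7 301.5  13. ]]
[178 164  27  25 592] [191.3 175.9] [[458.6 414.9  13. ]]
```

Recess centres give 114.2 × 72.1 mm spacing (true 114 × 72), so the lid is at (501.0, 362.0) with yaw 0.114. I'll pick it, hover over the case, and check it the same way.

```bash
cat >> hp.py <<'E'
def recesses(im,w,z,roi):
    x0,x1,y0,y1=roi; hsv=cv2.cvtColor(im,cv2.COLOR_BGR2HSV); k=np.zeros(im.shape[:2],np.uint8)
    k[y0:y1,x0:x1]=cv2.inRange(hsv,(0,60,20),(15,255,115))[y0:y1,x0:x1]
    n,lab,st,ce=cv2.connectedComponentsWithStats(k)
    for i in range(1,n):
        if st[i,4]>150: print(st[i].tolist(),ce[i].round(1),onplane(w,ce[i],z).round(1)[0])
E
python3 - <<'E'
from hp import *
import pickle
c2=pickle.load(open("c2.pkl","rb"))
print("rim now",rectpose(onplane(c2,np.float64([[5,37],[360,35],[345,272],[25,273]])/2+[160,60],80)))
L=np.array([501.,361.9]); yl=.114
move_ptp([*L,70],down(yl)); line_to([*L,17.8],rate=100); print(current_wrist_force().round(1))
close(60); hold(.2); print(current_opening(),current_grip_force(),current_wrist_force().round(1),current_ee_pos())
line_to([*L,60],rate=60); line_to([*L,200],rate=200)
C=np.array([607.5,116.0]); y=-.159
move_ptp([*C,190],down(y)); line_to([*C,82+17.8],rate=80); hold(.2)
w=camera_model("wrist"); im=capture("wrist"); pickle.dump(w,open("hl.pkl","wb")); cv2.imwrite("pics/hl.png",im)
print(current_time(),current_opening(),current_wrist_force().round(1))
recesses(im,w,82+13,(80,430,20,330))
E
```

```text
rim now (array([606.8, 115.6]), np.float64(-0.1543), np.float64(98.9), np.float64(141.2))
[-0.4  0.5  0.1]
12.213751589437065 61.92798972129822 [-1.2  0.2  5.2] [501.24428069 362.09671634  18.20055214]
27.0 12.204746780536654 [-0.6 -0.  -2.7]
[144, 139, 273, 4, 663] [284.7 140.8] [657.2  94.8  95. ]
[102, 152, 58, 50, 2377] [132.5 175.5] [652.5 167.   95. ]
[353, 152, 54, 50, 2307] [378.5 175.6] [634.2  54.   95. ]
```

Lid in hand: recess spacing 114.5 mm, centre (607.8, 116.2), yaw -0.16, within 0.5 mm of the case. I'll lower it under force watch.

Run:
```python
from hp import *
C=[607.2,115.7]; f0=current_wrist_force(); z=82.
while z>71:
    z-=.7; line_to([*C,z+17.8],rate=20); f=current_wrist_force()-f0
    print(round(z,1),f.round(1).tolist(),(current_ee_pos()[2]-17.8).round(2))
    if f[2]>6 or np.hypot(*f[:2])>8: break
print(current_time())
```

```text
81.3 [0.3, 0.8, 0.7] 81.24
80.6 [0.3, -0.1, 1.5] 80.5
79.9 [0.5, -0.0, 0.5] 79.8
79.2 [0.4, 0.8, 1.8] 79.09
78.5 [0.4, -0.3, 0.5] 78.42
77.8 [0.3, 0.1, 1.0] 77.72
77.1 [1.2, -0.0, -0.6] 77.01
76.4 [0.8, -0.2, 0.6] 76.29
75.7 [-0.7, 0.8, 0.5] 75.61
75.0 [0.7, -0.0, 1.2] 74.9
74.3 [1.0, -0.3, 1.3] 74.39
73.6 [-3.0, 0.2, 8.9] 74.37
30.0
```

Seated at 74.4 (expected 74). I'll release, re-measure the lid's recesses, then measure the full case.

Run:
```python
from hp import *
import pickle
open_jaws(); p=current_ee_pos(); line_to([p[0],p[1],170],rate=150)
move_ptp([575,118,240],down(-.159)); hold(.2); w=camera_model("wrist"); im=capture("wrist"); cv2.imwrite("pics/c3.png",im)
recesses(im,w,87,(120,400,20,240))
F=np.array([512,-382.5]); y=.157; x=np.array([np.cos(y),np.sin(y)])
q=[*(F-32*x),250]; move_ptp(q,down(y)); hold(.2); w=camera_model("wrist"); im=capture("wrist"); pickle.dump(w,open("f.pkl","wb")); cv2.imwrite("pics/f.png",im)
print(current_time(),proj(w,[[*F,90]])); recesses(im,w,87,(120,400,20,240))
```

```text
[170, 80, 30, 30, 788] [185.1  94.2] [652.1 166.4  87. ]
[305, 80, 29, 30, 780] [318.3  94. ] [634.   53.5  87. ]
[176, 164, 28, 25, 624] [190.2 175.8] [580.7 178.   87. ]
[301, 164, 27, 25, 614] [313.6 175.7] [562.5  65.3  87. ]
34.15 [[256.76651281 137.70584882]]
[180, 84, 28, 28, 708] [194.   97.9] [ 538.  -321.2   87. ]
[308, 85, 28, 28, 686] [321.2  98.3] [ 555.5 -434.3   87. ]
[185, 164, 26, 25, 564] [198.  175.2] [ 467.  -332.2   87. ]
[304, 164, 26, 25, 562] [316.4 175.9] [ 484.2 -445.2   87. ]
```

The lid on the case is at (607.3, 115.8) with yaw -0.159, and the full case is at (511.2, -383.2) with yaw 0.1535. Both show the right spacing. I'll pick the full case and hover.

Run:
```python
from hp import *
F=np.array([511.2,-383.2]); y=.1535
move_ptp([*F,150],down(y)); line_to([*F,91.9],rate=100); print(current_wrist_force().round(1))
close(100); hold(.2); print(current_opening(),current_grip_force(),current_wrist_force().round(1),current_ee_pos())
line_to([*F,105],rate=30); line_to([*F,235],rate=150); print(current_opening(),current_wrist_force().round(1),current_torque().round(2))
C=np.array([607.3,115.8]); y=-.159
move_ptp([*C,235],down(y)); line_to([*C,115+91.9],rate=80); hold(.3)
w=camera_model("wrist"); im=capture("wrist"); cv2.imwrite("pics/hf.png",im); cv2.imwrite("pics/hfs.png",capture("side"))
print(current_time(),current_opening(),current_wrist_force().round(1))
recesses(im,w,115+87,(80,430,20,330))
```

```text
[0.6 0.5 1.4]
10.99150322835107 98.83360147476196 [ 0.3 -3.2  3.2] [ 511.4030653  -383.69613859   92.40708141]
11.03259969264884 [ 0.1 -0.2 -7.9] [ 0.03  0.02 -0.01]
40.5917 11.102723918530462 [ 0.3 -0.1 -7.2]
[373, 20, 41, 18, 183] [393.8  30.2] [694.6  44.7 202. ]
[378, 117, 52, 108, 1394] [420.9 176.7] [630.2  34.4 202. ]
[166, 119, 173, 1, 173] [252. 119.] [668.9 107.7 202. ]
[119, 139, 100, 4, 222] [167.7 140.8] [665.4 146.8 202. ]
[265, 139, 112, 4, 200] [323.4 140.3] [654.4  77.4 202. ]
[353, 151, 53, 51, 2317] [377.9 175.6] [633.9  54.  202. ]
[102, 152, 58, 50, 2366] [132.7 175.5] [652.2 166.8 202. ]
```

The case in hand is within 0.5 mm of the recesses in the same camera frame. I'll lower it.

Run:
```python
from hp import *
C=[607.3,115.4]; line_to([*C,93+91.9],rate=50); hold(.2); f0=current_wrist_force(); z=93.
while z>81:
    z-=.8; line_to([*C,z+91.9],rate=20); f=current_wrist_force()-f0
    print(round(z,1),f.round(1).tolist(),(current_ee_pos()[2]-91.9).round(2))
    if f[2]>7 or np.hypot(*f[:2])>8: break
print(current_time(),current_torque().round(2))
a=capture("side"); cv2.imwrite("pics/pl.png",cv2.resize(a[100:250,150:350],(800,600),interpolation=cv2.INTER_CUBIC))
```

```text
92.2 [0.1, 0.0, -0.1] 92.23
91.4 [0.2, 0.8, -0.3] 91.28
90.6 [1.3, -0.0, -0.6] 90.48
89.8 [0.6, 0.2, -0.3] 89.67
89.0 [1.0, 0.8, -1.1] 88.89
88.2 [0.8, 0.5, -0.1] 88.09
87.4 [-0.4, 0.8, 0.1] 87.27
86.6 [0.3, 1.1, -0.4] 86.49
85.8 [1.3, 0.7, 0.1] 85.67
85.0 [-1.4, 0.8, 3.4] 85.52
84.2 [-4.6, 0.4, 11.3] 85.51
44.1333 [-0.15  0.93 -0.02]
```

Seated at 85.5, where resting on top of the lid would give 90. I'll release and check.

Run:
```python
from hp import *
open_jaws(); p=current_ee_pos(); line_to([p[0],p[1],p[2]+60],rate=120)
move_ptp([480,-60,300],down(-.1)); hold(.5); a=capture("side"); t=capture("top"); r=lambda i:cv2.resize(i,(400,300),interpolation=cv2.INTER_CUBIC)
cv2.imwrite("pics/end.png",np.hstack([cv2.resize(a[120:270,160:310],(400,400),interpolation=cv2.INTER_CUBIC),cv2.resize(t,(400,300))[:,:] if 0 else cv2.resize(t[60:320,:],(400,400))]))
print(current_time(),current_wrist_force().round(1))
```

```text
47.0417 [0.3 0.2 0.3]
```

View pics/end.png

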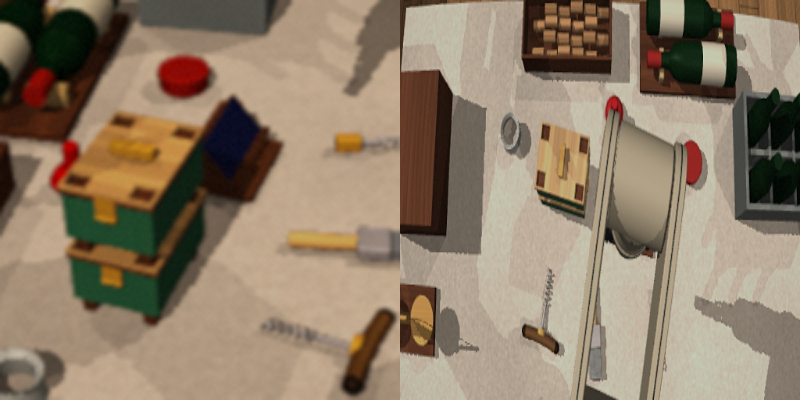

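The upper case stands square on the lidded case, with its top face centred near (130,155) in the left half. The other goods are where they were.

```bash
python3 -c "
from bench import *
print(job_done())"
```

```text
the job is handed in; nothing more can be done
None
```

The job is handed in: the socket lies flange down in the pocket, the lid is fully down, and the closed case stands with its feet in the lid's recesses, at about 47 s of the 72 s allowed, though I was not shown the verdict.

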